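Change over the drying rail

TASK

First take the dry cover off the drying rail and put it into the white bin. Then hang the two freshly printed covers astride the rail's bar, the long one in the long bay and the short one in the short bay, each resting straight on the bar with a side wall down either side. Keep the fresh covers upright all the while so that no printed side touches the bench, and leave the pad, jar, oil bottle and tape where they are.

Things in the scene. Friction and masses are not known exactly. Their poses are not given: they have to be found in the camera images.
- drying_rail: fixed drying rail: base plate 90x250x12 mm, two end posts 144 mm high, between them a round steel bar (20 mm diameter) along the rail's y, its top 140 mm above the bench. A disc 48 mm across, 6 thick, divides it into a long bay (135 mm clear, +y) and a short bay (80 mm clear, -y). Origin: centre of the base's underside
- long_bay (a point): point on top of the bar at the middle of the long bay; axes as the rail's
- short_bay (a point): point on top of the bar at the middle of the short bay; axes as the rail's
- dry_cover: the dry cover, hanging in the long bay of the rail at the start: rigid white U-shaped cover, open below and at both ends, 75 mm long (y), 46 wide (x); walls 4, inside 38 wide; top 60 mm (inside 56) above the lower edges; on top a grip rib 12 thick (x), 36 long (y), 60 to 86 mm up. Ends and sides alike. Origin: centre of underside; z up
- long_cover: the long freshly printed cover, standing on the bench: rigid white U-shaped cover, open below and at both ends, 100 mm long (y), 46 wide (x); walls 4, inside 38 wide; top 60 mm (inside 56) above the lower edges; on top a grip rib 12 thick (x), 36 long (y), 60 to 86 mm up. Ends and sides alike. Origin: centre of underside; z up
- short_cover: the short freshly printed cover, standing on the bench: rigid white U-shaped cover, open below and at both ends, 50 mm long (y), 46 wide (x); walls 4, inside 38 wide; top 60 mm (inside 56) above the lower edges; on top a grip rib 12 thick (x), 36 long (y), 60 to 86 mm up. Ends and sides alike. Origin: centre of underside; z up
- bin: fixed open white bin with sloping walls, 190 mm long (its y) and 135 mm wide (its x) over the rim, 85 mm high; origin under its centre, inside at the floor about 90x140 mm, floor 7 to 12 mm up
- pad_block: bystander: silicone printing pad on a square wooden block, 48x48x44 mm; origin under its centre
- jar: bystander: clear glass jar, 64 mm diameter, 70 mm high; origin under its centre
- oiler: bystander: small oil bottle with a pointed red spout, 38 mm diameter, 122 mm high; origin under its centre
- tape: bystander: roll of tape lying flat, 72 mm diameter, 18 mm high; origin under its centre

How it is judged:
By the outcome, as a careful person would: the job done as asked, in the order asked, and still so for the second after the job is handed in, with the robot touching nothing.
It also fails if it takes over 61 s, if anything falls off the work surface, if the arm or the gripper's body presses on something with over 40 N, if the wrist force passes 120 N, or if a joint passes its speed limit or range.

ROBOT

A 6-joint arm with a two-finger parallel gripper is mounted at the origin on a cart in front of the work surface, level with it; the furniture and walls round the work are solid. World frame = base frame: x ahead of the robot, y to its left, z up, the work surface at z = 0. Lengths are in m, angles in rad, forces in N, time in s.
With the tool pointing down it reaches from about 0.3 to 0.75 m from the base axis. Payload 8.5 kg.
Tool frame: the origin (TCP) lies midway between the tips of the shut fingers; the grasp point (between the pads) lies 19 mm behind it; z points along the fingers, y is the line along which they close (so a half turn about z gives the same grasp; the last joint's range is limited). The gripper opens to 88 mm and grips with 3 to 60 N. Pads are 18 mm wide; open, the fingers measure 123 mm over their backs; the gripper's body (75 mm by 187 mm) begins 45 mm behind the grasp point.
Start: joints at [-1.341, 0.381, 1.297, -0, 1.464, -0.215], TCP at [0.237, -0.496, 0.239] pointing down, gripper open.
Joint ranges: [-3.11, 3.11], [-0.89, 2.33], [0.22, 2.48], [-1.42, 4.56], [0.17, 2.85], [-2.88, 2.88]. Speed limits (rad/s): [2.39, 2.39, 3.14, 3.14, 3.14, 3.14].

INTERFACE

Orientations are given as a rotation vector (axis times angle).
In Python, from rig import * gives the robot as it stands.
- The arm moves only by the shell command python3 -m handwheel 'ROWS' [FORCE]. ROWS is JSON, a list that holds one entry, the list of rows, each a list of 7 numbers: the turn, a rotation vector about the tool's x, y, z in units of pi rad (1.0 is pi rad), then the shift along the tool's x, y, z in units of 0.25 m (1.0 is 0.25 m), then the opening, from 0 (shut) to 1 (fully open). In form: [[[rx, ry, rz, x, y, z, hand], ...]]. A call has 1 to 5 rows; each row is the pose to reach, as a shift and turn from the pose commanded when the call began, along the tool's axes at that moment, turning the shorter way round; what a row does not reach only later rows make up. A row lasts 1/8 s, in which the tool goes at most 62.5 mm and 10.7 degrees, less where a joint would pass 70% of its speed; a pose out of reach is approached as far as the arm can. A call with a number of a shift or a turn outside -1 to 1 is refused whole. A call with a gripper value outside its range is refused whole. The fingers move at their own pace and stop on an object; FORCE is the grip in N (left out, the last holds). Time passes only in rows, so rows that repeat a pose let the fingers close. It gives the time, the measured TCP pose, the force, the opening and the grip force at its end, in the units of the state.
- state(): the state, without advancing time (a new reading comes with each control period).
- snapshot(name): name is "scene" or "side" or "wrist"; returns a dict with "image" (480x640x3 uint8, blue, green, red), "mtx" (3x3 intrinsics, pixels), "camera_from_world" (4x4, takes a point from world to camera coordinates). Camera axes: x right, y down, z forward; pixel columns grow to the right and rows downward; lengths in m; the calibration is good to about 2 mm. The wrist camera is an equidistant fisheye: a pixel r from the principal point sees the ray r / f radians off the axis. A picture is of the moment at which its call begins. There is no depth.
- finish_job(): hands the job in; it is judged then, once.
The state is a dict: "clock": time; "joints": joint angles; "joint_velocities": joint speeds; "joint_efforts": joint torques, N m; "tcp_pos": TCP position; "tcp_rot": TCP orientation; "wrist_force": force on the tool from outside, world axes, zero at the start; "torque": the same for the moment, N m; "finger_gap": finger opening in m; "grip_force": force on a finger pad.
Only numpy, scipy, OpenCV 4.12 (cv2) and the standard library are available. Lean on these libraries where they do the work, as an engineer would, in place of code of your own. Each camera call takes 0.05 s, during which the arm holds its last target. There are 200 camera calls.

## Working session

There is one attempt and no reset: what is moved stays moved. The work goes in short steps, Python scripts to look and compute and a shell command to move; the robot and the scene stay as the last step left them, time stands still between calls to the robot, and variables do not carry over. Pictures are saved under pics/ and viewed, at most 10 in all, crops included, and the job is handed in when it is done.

```bash
ls; mkdir -p pics; python3 - <<'E'
from rig import *
import cv2
s=state();print(s)
for n in("scene","side"):
    d=snapshot(n);cv2.imwrite(f"pics/{n}0.png",d["image"]);print(n,d["mtx"].tolist(),d["camera_from_world"].round(4).tolist())
E
```

```text
pics
{'clock': 0.0, 'joints': array([-1.34132069e+00,  3.81164006e-01,  1.29825660e+00,  1.25603007e-05,
        1.46358705e+00, -2.15306395e-01]), 'joint_velocities': array([ 0.00080499, -0.00222282,  0.00152272,  0.00039738, -0.00020791,
       -0.00093784]), 'joint_efforts': array([ 9.14420889e-05, -4.37924552e+01, -2.24554253e+01,  7.13107246e-02,
        3.52821476e-02, -1.29319792e-04]), 'tcp_pos': array([ 0.23657583, -0.49620865,  0.23815635]), 'tcp_rot': array([-3.06284451e+00, -6.92602981e-01, -3.86597003e-06]), 'wrist_force': array([ 0.22083859, -0.41914244,  0.02730195]), 'torque': array([ 0.0464769 , -0.01995509, -0.01242169]), 'grip_force': 0.0, 'finger_gap': 0.087909263671956}
scene [[467.07950635820777, 0.0, 312.78551120122546], [0.0, 467.07950635820777, 243.3809878757391], [0.0, 0.0, 1.0]] [[-0.7242, -0.6895, -0.0072, 0.3966], [-0.3859, 0.4138, -0.8245, 0.2861], [0.5715, -0.5944, -0.5658, 0.9099], [0.0, 0.0, 0.0, 1.0]]
side [[556.1046343206457, 0.0, 320.24779106746723], [0.0, 556.1046343206457, 248.5467343700174], [0.0, 0.0, 1.0]] [[0.9839, 0.1786, -0.0088, -0.5311], [0.1074, -0.6296, -0.7694, 0.0597], [-0.143, 0.7561, -0.6387, 1.4463], [0.0, 0.0, 0.0, 1.0]]
```

View pics/scene0.png

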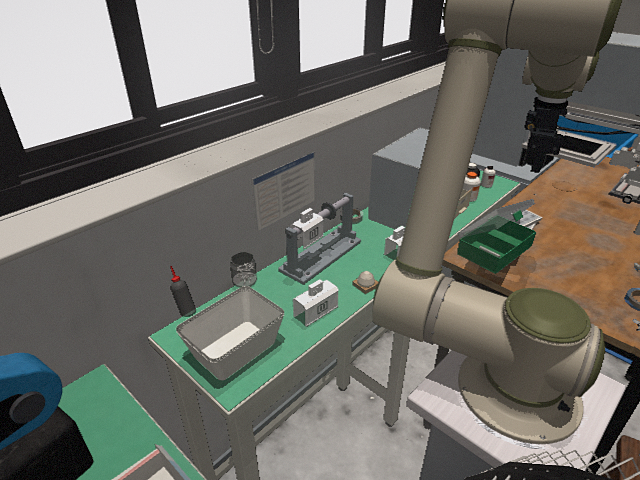

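View pics/side0.png

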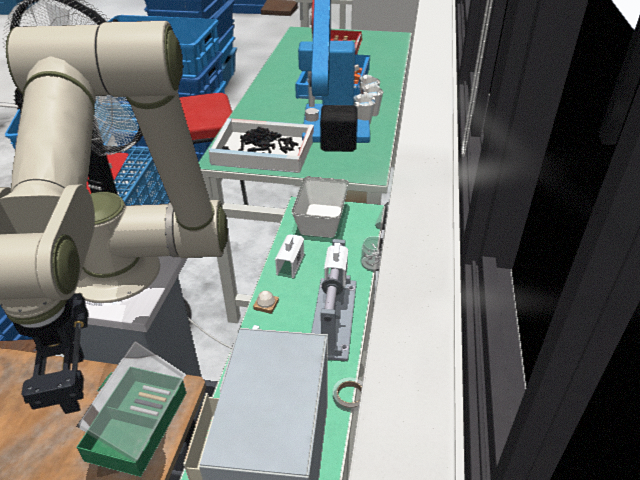

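The scene view shows the bin (232,335), long cover (317,302), short cover (397,240, partly behind the arm), rail (320,245) with the dry cover at (308,225), and the pad (366,280). In the side view the dry cover is at (336,256), the long cover at (290,256), and the short cover near (256,328) behind the cabinet. I'll zoom in on both.

```bash
python3 - <<'E'
import cv2
a=cv2.imread("pics/scene0.png")[190:390,160:426];cv2.imwrite("pics/c1.png",cv2.resize(a,None,fx=3,fy=3,interpolation=cv2.INTER_CUBIC)[:, :798])
a=cv2.imread("pics/side0.png")[175:375,230:400];cv2.imwrite("pics/c2.png",cv2.resize(a,None,fx=3,fy=3,interpolation=cv2.INTER_CUBIC))
E
```

```text
(no output)
```

View pics/c1.png

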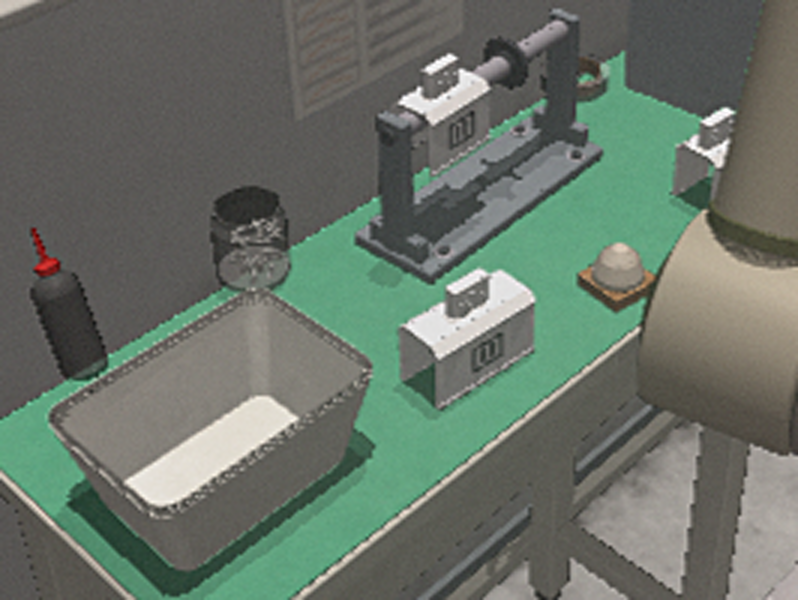

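View pics/c2.png

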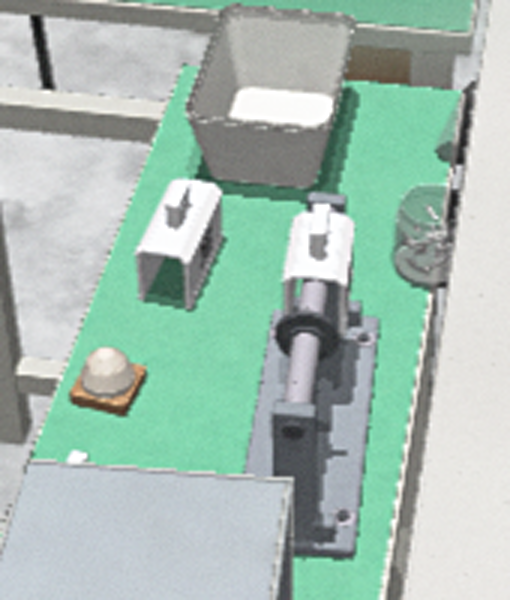

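```bash
cat > h.py <<'E'
import numpy as np, cv2
from scipy.spatial.transform import Rotation as R
from rig import *
def ray(d,u,v,z,fish=False):
    K=d["mtx"];T=d["camera_from_world"]
    x=(u-K[0,2])/K[0,0];y=(v-K[1,2])/K[1,1]
    if fish:
        t=np.hypot(x,y); k=np.sin(t)/max(t,1e-9); r=np.array([x*k,y*k,np.cos(t)])
    else: r=np.array([x,y,1.])
    C=-T[:3,:3].T@T[:3,3]; w=T[:3,:3].T@r
    return C+w*(z-C[2])/w[2]
E
python3 - <<'E'
from h import *
S=snapshot("scene");D=snapshot("side")
def p(n,d,o,u,v,z): print(n,ray(d,o[0]+u/3,o[1]+v/3,z).round(3))
a=(160,190);b=(230,175)
for n,u,v,z in [("rail L",357,240,.012),("rail F",432,278,.0),("rail Ftop",432,270,.012),("rail R",602,152,.012),("post+ ",397,118,.144),("post-",565,18,.144),
 ("disc",507,62,.13),("dry rib L",422,70,.212),("dry rib R",458,58,.212),
 ("long F",440,406,0),("long R",533,350,0),("long L",402,375,0),("L rib l",447,283,.086),("L rib r",488,276,.086),("L rib c",467,280,.086),
 ("short rib c",718,115,.086),("short L",675,192,0),
 ("pad",620,288,.02),("jar top",250,205,.07),("oil",85,370,0),("bin rim l",52,412,.085),("bin far",258,292,.085),("bin r",370,372,.085),("bin near",155,510,.085)]:p(n,S,a,u,v,z)
print()
for n,u,v,z in [("post-",293,408,.144),("post+",326,202,.144),("rail bR",352,553,0),("base tr",380,318,.012),("dry rib c",320,222,.212),("L rib c",178,192,.086),("L bl",140,298,0),("L br",190,308,0),("L topbackR",222,190,.056),("L topL",140,250,.056),("short?",77,455,.086),("pad",108,385,.02),
 ("cab",292,480,.2),("cabL",30,462,.2),("bin",205,110,.085),("bin",320,122,.085),("bin",355,20,.085),("bin",225,8,.085),("disc",305,335,.13)]:p(n,D,b,u,v,z)
E
```

```text
rail L [0.607 0.065 0.012]
rail F [0.534 0.047 0.   ]
rail Ftop [0.53  0.05  0.012]
rail R [ 0.537 -0.185  0.012]
post+  [0.571 0.046 0.144]
post- [ 0.579 -0.174  0.144]
disc [ 0.581 -0.098  0.13 ]
dry rib L [0.528 0.059 0.212]
dry rib R [0.52  0.027 0.212]
long F [0.422 0.152 0.   ]
long R [ 0.412  0.057 -0.   ]
long L [0.467 0.148 0.   ]
L rib l [0.446 0.118 0.086]
L rib r [0.43  0.091 0.086]
L rib c [0.438 0.105 0.086]
short rib c [ 0.433 -0.212  0.086]
short L [ 0.458 -0.194  0.   ]
pad [ 0.395 -0.031  0.02 ]
jar top [0.649 0.142 0.07 ]
oil [0.652 0.314 0.   ]
bin rim l [0.546 0.395 0.085]
bin far [0.542 0.22  0.085]
bin r [0.419 0.223 0.085]
bin near [0.426 0.399 0.085]

post- [ 0.59  -0.183  0.144]
post+ [0.578 0.04  0.144]
rail bR [ 0.633 -0.182  0.   ]
base tr [0.622 0.057 0.012]
dry rib c [ 0.589 -0.065  0.212]
L rib c [0.442 0.104 0.086]
L bl [0.415 0.06  0.   ]
L br [0.46  0.055 0.   ]
L topbackR [0.47  0.149 0.056]
L topL [0.418 0.059 0.056]
short? [ 0.437 -0.199  0.086]
pad [ 0.42  -0.065  0.02 ]
cab [ 0.608 -0.295  0.2  ]
cabL [ 0.448 -0.308  0.2  ]
bin [0.44  0.224 0.085]
bin [0.545 0.223 0.085]
bin [0.552 0.393 0.085]
bin [0.424 0.393 0.085]
disc [ 0.584 -0.096  0.13 ]
```

```bash
python3 - <<'E'
from h import *
S=snapshot("scene");D=snapshot("side")
def p(n,d,o,u,v,z): print(n,ray(d,o[0]+u/3,o[1]+v/3,z).round(3))
a=(160,190);b=(230,175)
for n,u,v,z in [("back",5,412,0),("back",330,222,0),("back",625,55,0),("cab bottom left corner",628,88,0),("dry l",422,70,.17),("dry r",458,58,.17),("dry c",440,63,.17),("dry wallbot",430,172,.084),("dry wb r",487,140,.084)]:p(n,S,a,u,v,z)
for n,u,v,z in [("edge",463,90,0),("edge",395,595,0),("dry c",320,215,.17),("dry tl",285,278,.144),("dry tr",348,280,.144)]:p(n,D,b,u,v,z)
# sill edges: scene px front lower edge line; side inner line
for z in(.2,.3,.4): print(z,ray(S,200,220,z).round(3),ray(S,300,158,z).round(3),ray(D,385,200,z).round(3),ray(D,360,400,z).round(3))
# cabinet corner: triangulate top-left-near corner  scene(372,155) side(? )
for z in(.1,.15,.2,.25): print(z,ray(S,372,155,z).round(3),ray(S,422,129,z).round(3),ray(D,327,334,z).round(3),ray(D,240,329,z).round(3))
s=state();print(s["tcp_pos"],R.from_rotvec(s["tcp_rot"]).as_matrix().round(3))
d=snapshot("wrist");print(d["mtx"],d["camera_from_world"].round(3)); cv2.imwrite("pics/w0.png",d["image"])
E
```

```text
back [0.657 0.382 0.   ]
back [0.655 0.053 0.   ]
back [ 0.645 -0.36   0.   ]
cab bottom left corner [ 0.602 -0.309  0.   ]
dry l [0.578 0.009 0.17 ]
dry r [ 0.57  -0.025  0.17 ]
dry c [ 0.575 -0.009  0.17 ]
dry wallbot [0.559 0.021 0.084]
dry wb r [ 0.557 -0.047  0.084]
edge [0.66  0.414 0.   ]
edge [ 0.669 -0.215  0.   ]
dry c [ 0.58  -0.007  0.17 ]
dry tl [ 0.561 -0.053  0.144]
dry tr [ 0.608 -0.047  0.144]
0.2 [0.688 0.221 0.2  ] [ 0.761 -0.173  0.2  ] [0.672 0.15  0.2  ] [ 0.684 -0.423  0.2  ]
0.3 [0.542 0.307 0.3  ] [ 0.601 -0.016  0.3  ] [0.679 0.005 0.3  ] [ 0.689 -0.493  0.3  ]
0.4 [0.396 0.393 0.4  ] [0.442 0.141 0.4  ] [ 0.686 -0.14   0.4  ] [ 0.694 -0.564  0.4  ]
0.1 [ 0.757 -0.514  0.1  ] [ 0.766 -0.836  0.1  ] [ 0.592 -0.205  0.1  ] [ 0.412 -0.223  0.1  ]
0.15 [ 0.69  -0.421  0.15 ] [ 0.698 -0.719  0.15 ] [ 0.6   -0.249  0.15 ] [ 0.43  -0.265  0.15 ]
0.2 [ 0.623 -0.329  0.2  ] [ 0.63  -0.602  0.2  ] [ 0.607 -0.293  0.2  ] [ 0.448 -0.308  0.2  ]
0.25 [ 0.555 -0.236  0.25 ] [ 0.562 -0.485  0.25 ] [ 0.615 -0.336  0.25 ] [ 0.466 -0.351  0.25 ]
[ 0.23662972 -0.49638558  0.23855354] [[ 0.903  0.43  -0.   ]
 [ 0.43  -0.903  0.   ]
 [ 0.    -0.    -1.   ]]
[[371.64829954   0.         326.70616454]
 [  0.         371.64829954 243.63582335]
 [  0.           0.           1.        ]] [[ 0.431 -0.903 -0.001 -0.549]
 [-0.871 -0.416  0.263 -0.036]
 [-0.237 -0.113 -0.965  0.389]
 [ 0.     0.     0.     1.   ]]
```

```bash
cat >> h.py <<'E'
def go(x,y,z,yaw,s=None):
    "units from the present tool pose to a downward pose; yaw in deg = heading of tool x"
    s=s or state(); A=R.from_rotvec(s["tcp_rot"]); B=R.from_euler("z",yaw,degrees=True)*R.from_euler("x",180,degrees=True)
    print("turn",((A.inv()*B).as_rotvec()/np.pi).round(4),"shift",(A.inv().apply(np.array([x,y,z])-s["tcp_pos"])/.25).round(3))
E
python3 -c "
from h import *
go(.46,-.1,.34,90)"
```

```text
turn [-1.000e-04 -1.000e-04 -3.584e-01] shift [ 1.489 -1.047 -0.405]
```

```bash
python3 -m handwheel '[[[0,0,-0.18,0.75,-0.52,-0.4,1],[0,0,-0.18,0.75,-0.52,-0.4,1],[0,0,-0.18,0.75,-0.52,-0.4,1],[0,0,-0.18,0.75,-0.52,-0.4,1],[0,0,-0.18,0.75,-0.52,-0.4,1]]]' 15; python3 -c "
from h import *
go(.46,-.1,.34,90)"
```

```text
clock: 0.98
tcp_pos: [0.3514, -0.2961, 0.3409]
tcp_rot: [2.742, 1.525, 0.001]
wrist_force: [0.3, -1.0, -0.3]
finger_gap: 0.0882
grip_force: 0.0
turn [ 0.0012  0.0008 -0.1769] shift [ 0.896 -0.045  0.002]
```

```bash
python3 -m handwheel '[[[0,0,-0.178,0.9,-0.045,0,1],[0,0,-0.178,0.9,-0.045,0,1],[0,0,-0.178,0.9,-0.045,0,1],[0,0,-0.178,0.9,-0.045,0,1],[0,0,-0.178,0.9,-0.045,0,1]]]'; python3 -c "
from h import *
d=snapshot('wrist');cv2.imwrite('pics/w1.png',d['image']);d=snapshot('scene');cv2.imwrite('pics/s1.png',d['image'])"
```

```text
clock: 1.6
tcp_pos: [0.4606, -0.101, 0.3379]
tcp_rot: [-2.219, -2.222, 0.001]
wrist_force: [-0.4, -0.6, -0.3]
finger_gap: 0.0881
grip_force: 0.0
```

View pics/w1.png

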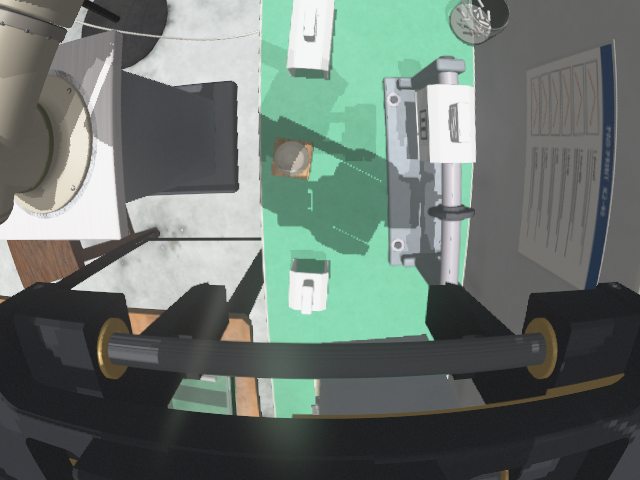

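The wrist view shows the dry cover at (452,123) on the bar, the disc at (451,211), the long cover at (313,40), short cover (308,285), pad (293,158), cabinet edge at row ~340.

```bash
python3 - <<'E'
import cv2
a=cv2.imread("pics/w1.png")
l=cv2.resize(a[50:320,380:480],None,fx=2.2,fy=2.2,interpolation=cv2.INTER_CUBIC)
m=cv2.resize(a[245:345,280:340],None,fx=4,fy=4,interpolation=cv2.INTER_CUBIC)
n=cv2.resize(a[0:85,280:340],None,fx=4,fy=4,interpolation=cv2.INTER_CUBIC)
import numpy as np
o=np.zeros((600,800,3),np.uint8);o[:594,:220]=l;o[:400,230:470]=m;o[:340,480:720]=n
cv2.imwrite("pics/c3.png",o)
E
```

```text
(no output)
```

View pics/c3.png

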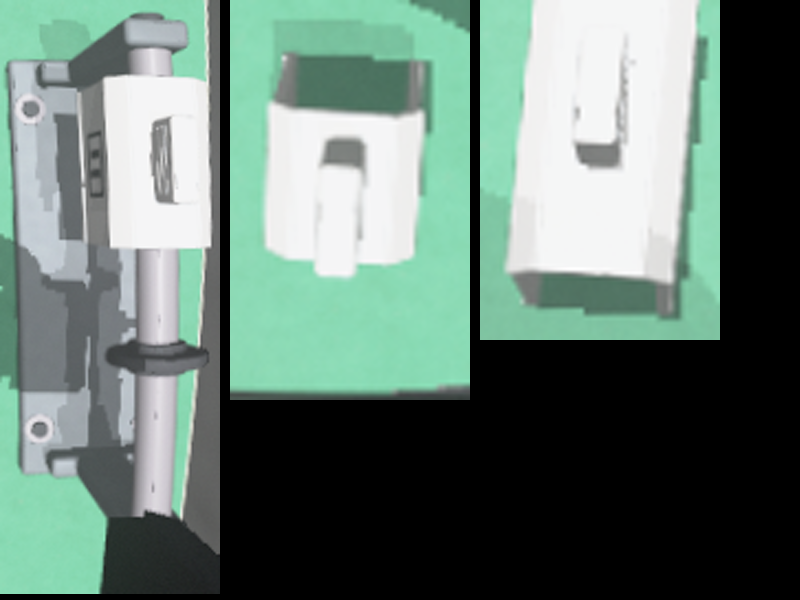

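```bash
python3 - <<'E'
from h import *
d=snapshot("wrist")
def P(n,f,pts,z):
    q=np.array([ray(d,*f(*c),z,True) for c in pts]);print(n,q[:,:2].round(4).tolist(),"mean",q.mean(0)[:2].round(4))
r=lambda x,y:(380+x/2.2,50+y/2.2); s=lambda x,y:(280+(x-230)/4,245+y/4); l=lambda x,y:(280+(x-480)/4,y/4)
P("dry rib",r,[(173,116),(203,118),(200,201),(176,202)],.17)
P("dry ends",r,[(160,78),(160,247)],.142)
for y,a,b in((60,129,172),(300,137,180),(330,136,180),(420,135,177),(505,134,172)): P("bar",r,[(a,y),(b,y)],.13)
P("disc",r,[(107,357),(209,357)],.13)
P("post",r,[(124,20),(188,22),(188,48),(124,48)],.144)
P("holes",r,[(31,109),(40,429)],.012)
P("short rib",s,[(322,165),(362,165),(355,277),(316,277)],.086)
P("short top",s,[(270,105),(425,115),(412,262),(265,250)],.055)
P("short foot",s,[(285,55),(415,60)],.0)
P("cab",s,[(300,398),(460,390)],.2)
P("long rib",l,[(582,25),(627,25),(618,143),(573,143)],.086)
P("long top end",l,[(510,270),(672,280)],.055)
E
```

```text
dry rib [[0.5744, 0.0063], [0.5874, 0.0066], [0.5866, -0.0272], [0.5762, -0.0283]] mean [ 0.5812 -0.0106]
dry ends [[0.5786, 0.0263], [0.5797, -0.0477]] mean [ 0.5792 -0.0107]
bar [[0.5682, 0.0354], [0.5886, 0.0373]] mean [0.5784 0.0364]
bar [[0.574, -0.0725], [0.5949, -0.0718]] mean [ 0.5844 -0.0722]
bar [[0.5742, -0.0861], [0.5957, -0.0856]] mean [ 0.585  -0.0859]
bar [[0.5767, -0.1281], [0.5977, -0.1281]] mean [ 0.5872 -0.1281]
bar [[0.58, -0.1701], [0.5997, -0.1706]] mean [ 0.5899 -0.1704]
disc [[0.5611, -0.0987], [0.6114, -0.0979]] mean [ 0.5863 -0.0983]
post [[0.5621, 0.0503], [0.5914, 0.0526], [0.5911, 0.0407], [0.5618, 0.0378]] mean [0.5766 0.0454]
holes [[0.5451, 0.0252], [0.5552, -0.165]] mean [ 0.5501 -0.0699]
short rib [[0.4325, -0.1937], [0.4441, -0.1937], [0.4415, -0.2297], [0.4299, -0.2297]] mean [ 0.437  -0.2117]
short top [[0.4148, -0.1864], [0.4623, -0.1896], [0.4582, -0.2395], [0.4114, -0.2355]] mean [ 0.4367 -0.2127]
short foot [[0.4146, -0.1877], [0.4592, -0.1894]] mean [ 0.4369 -0.1886]
cab [[0.4342, -0.2039], [0.4694, -0.2016]] mean [ 0.4518 -0.2027]
long rib [[0.4375, 0.1216], [0.4496, 0.1213], [0.4473, 0.086], [0.4353, 0.0862]] mean [0.4425 0.1038]
long top end [[0.4155, 0.057], [0.4617, 0.0531]] mean [0.4386 0.055 ]
```

```bash
python3 -c "
from h import *
go(.5812,-.0107,.24,183.1)"
```

```text
turn [-2.000e-04 -2.000e-04 -5.181e-01] shift [0.371 0.485 0.393]
```

```bash
python3 -m handwheel '[[[0,0,-0.26,0.37,0.485,0.1,0.57],[0,0,-0.26,0.37,0.485,0.1,0.57],[0,0,-0.26,0.37,0.485,0.1,0.57],[0,0,-0.26,0.37,0.485,0.1,0.57],[0,0,-0.26,0.37,0.485,0.1,0.57]]]'; python3 -c "
from h import *
go(.5812,-.0107,.22,183.1)"
```

```text
clock: 2.38
tcp_pos: [0.5815, -0.0112, 0.3131]
tcp_rot: [-1.156, -2.92, 0.001]
wrist_force: [-0.6, -1.4, 1.0]
finger_gap: 0.0508
grip_force: 0.0
turn [-1.000e-04 -3.000e-04 -2.571e-01] shift [0.002 0.001 0.372]
```

```bash
python3 -m handwheel '[[[0,0,-0.258,0,0,0.1,0.57],[0,0,-0.258,0,0,0.2,0.57],[0,0,-0.258,0,0,0.372,0.57],[0,0,-0.258,0,0,0.372,0.57],[0,0,-0.258,0,0,0.372,0.57]]]'; python3 -c "
from h import *
d=snapshot('wrist');cv2.imwrite('pics/w2.png',d['image']); print(state()['joints'])
go(.5812,-.0107,.151,183.1)"
```

```text
clock: 3.0
tcp_pos: [0.5812, -0.0115, 0.22]
tcp_rot: [0.088, -3.139, -0.0]
wrist_force: [0.3, 0.5, -1.1]
finger_gap: 0.0502
grip_force: 0.0
[-2.23223108e-01  4.49311830e-01  1.23922932e+00 -2.55451159e-04
  1.45381308e+00 -1.85125967e+00]
turn [-0.     -0.0003  0.001 ] shift [-0.     0.003  0.277]
```

View pics/w2.png

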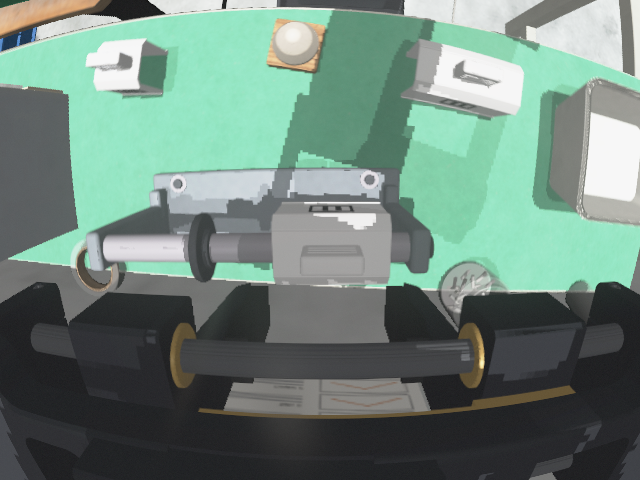

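The view shows the rib at (332,258), the disc at (202,246) and the bar level across row 247; fingers are behind the rod. Checking the ray.

```bash
python3 -c "
from h import *
d=snapshot('wrist')
for u,v,z in((302,250,.17),(363,250,.17),(303,272,.17),(361,272,.17),(202,246,.13)):print(ray(d,u,v,z,True).round(4))
K=d['mtx'];T=d['camera_from_world']
for p in ((.5812,-.0107,.17),(.5812,-.0107,.22)):
  c=T[:3,:3]@np.array(p)+T[:3,3];t=np.arctan2(np.hypot(c[0],c[1]),c[2]);print(K[:2,2]+K[0,0]*t*c[:2]/np.hypot(c[0],c[1]))"
```

```text
[ 0.5721 -0.0247  0.17  ]
[0.5702 0.0089 0.17  ]
[ 0.5849 -0.0237  0.17  ]
[0.5831 0.0089 0.17  ]
[ 0.5851 -0.096   0.13  ]
[326.4321413  267.05673644]
[326.37660445 304.40133957]
```

```bash
python3 -m handwheel '[[[0,0,0,0.005,0.01,0.14,0.57],[0,0,0,0.005,0.01,0.28,0.57],[0,0,0,0.005,0.01,0.28,0.5],[0,0,0,0.005,0.01,0.28,0.3],[0,0,0,0.005,0.01,0.28,0.3]]]' 25; python3 -m handwheel '[[[0,0,0,0,0,0,0.3],[0,0,0,0,0,-0.1,0.3],[0,0,0,0,0,-0.3,0.3],[0,0,0,0,0,-0.5,0.3],[0,0,0,0,0,-0.5,0.3]]]'; python3 -c "
from h import *
go(.485,.308,.275,183)"
```

```text
clock: 3.72
tcp_pos: [0.5806, -0.0075, 0.1521]
tcp_rot: [-0.086, 3.138, -0.001]
wrist_force: [-0.6, -0.9, 1.6]
finger_gap: 0.0361
grip_force: 25.0
clock: 4.35
tcp_pos: [0.581, -0.0072, 0.2798]
tcp_rot: [-0.087, 3.133, -0.003]
wrist_force: [0.4, 0.2, -2.3]
finger_gap: 0.0356
grip_force: 25.0
turn [-0.0006  0.0025  0.001 ] shift [0.314 1.28  0.014]
```

```bash
python3 -m handwheel '[[[0,0,0,0.31,1,0,0.3],[0,0,0,0.31,1,0,0.3],[0,0,0,0.31,1,0,0.3],[0,0,0,0.31,1,0,0.3],[0,0,0,0.31,1,0,0.3]]]'; python3 -c "
from h import *
go(.485,.308,.09,183)"
```

```text
clock: 4.97
tcp_pos: [0.4868, 0.241, 0.2747]
tcp_rot: [0.093, -3.138, -0.0]
wrist_force: [0.2, -0.7, -1.0]
finger_gap: 0.0359
grip_force: 25.0
turn [ 0.     -0.0007  0.0023] shift [-0.01   0.268  0.739]
```

```bash
python3 -m handwheel '[[[0,0,0,-0.01,0.268,0,0.3],[0,0,0,-0.01,0.268,0.25,0.3],[0,0,0,-0.01,0.268,0.5,0.3],[0,0,0,-0.01,0.268,0.74,0.3],[0,0,0,-0.01,0.268,0.74,0.3]]]';python3 -m handwheel '[[[0,0,0,0,0,0,0.57],[0,0,0,0,0,0,0.57],[0,0,0,0,0,-0.25,0.57],[0,0,0,0,0,-0.5,0.57],[0,0,0,0,0,-0.75,0.57]]]'; python3 -c "
from h import *
go(.442,.103,.2,176)
d=snapshot('scene');e=snapshot('side');cv2.imwrite('pics/s2.png',np.hstack([cv2.resize(d['image'][190:400,150:430],(400,300)),cv2.resize(e['image'][160:360,230:430],(400,300))]))"
```

```text
clock: 5.6
tcp_pos: [0.4857, 0.3037, 0.0868]
tcp_rot: [0.085, -3.131, 0.005]
wrist_force: [1.2, -0.0, -0.3]
finger_gap: 0.0357
grip_force: 25.0
clock: 6.22
tcp_pos: [0.4874, 0.3051, 0.2827]
tcp_rot: [-0.087, 3.137, 0.002]
wrist_force: [0.8, 0.7, -0.1]
finger_gap: 0.0502
grip_force: 0.0
turn [0.0004 0.0011 0.0398] shift [ 0.227 -0.797  0.329]
```

View pics/s2.png

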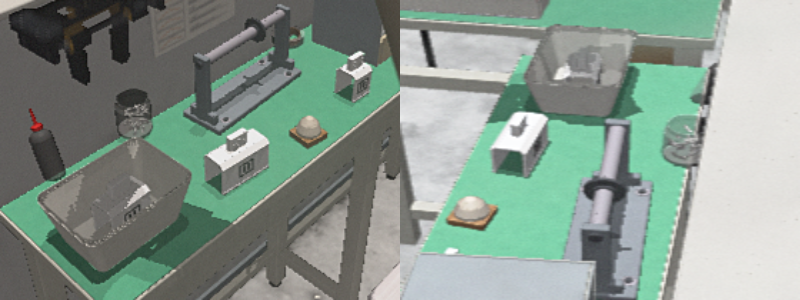

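Dry cover is in the bin (130,210 / 580,65); the rail is bare. On to the long cover.

```bash
python3 -m handwheel '[[[0,0,0.04,0.227,-0.797,0.33,0.57],[0,0,0.04,0.227,-0.797,0.33,0.57],[0,0,0.04,0.227,-0.797,0.33,0.57],[0,0,0.04,0.227,-0.797,0.33,0.57],[0,0,0.04,0.227,-0.797,0.33,0.57]]]'; python3 -c "
from h import *
go(.442,.103,.068,176)
d=snapshot('wrist')['image'][150:370,230:430];cv2.imwrite('pics/w3.png',cv2.resize(d,None,fx=2.5,fy=2.5))"
```

```text
clock: 6.95
tcp_pos: [0.4414, 0.1017, 0.1961]
tcp_rot: [0.115, 3.139, -0.0]
wrist_force: [-0.0, 0.5, -0.3]
finger_gap: 0.0503
grip_force: 0.0
turn [-0.      0.0001 -0.0012] shift [-0.002  0.006  0.512]
```

View pics/w3.png

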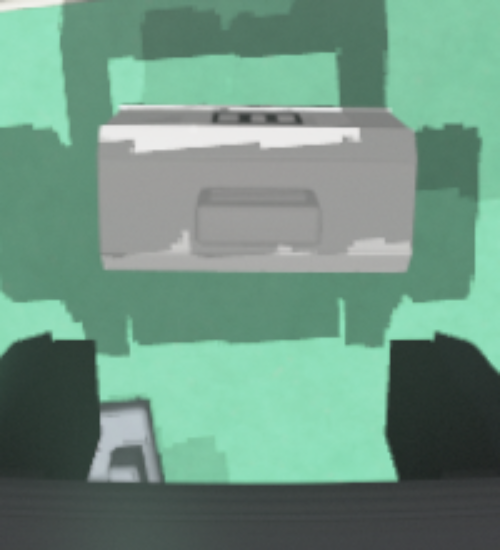

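The long cover's rib is centred at crop (258,228), i.e. pixel (333,241), square with the fingers.

```bash
python3 -c "
from h import *
d=snapshot('wrist')
for u,v,z in((308.8,232.8,.086),(358,232.8,.086),(358,249,.086),(308.8,249,.086),(333.3,241,.086),(270,202,.055),(396,202,.055)):print(ray(d,u,v,z,True).round(4))
"
```

```text
[0.4363 0.0914 0.086 ]
[0.4388 0.1263 0.086 ]
[0.4508 0.1257 0.086 ]
[0.4482 0.0904 0.086 ]
[0.4435 0.1083 0.086 ]
[0.4165 0.0608 0.055 ]
[0.4235 0.16   0.055 ]
```

```bash
python3 -m handwheel '[[[0,0,0,-0.006,0.018,0.25,0.57],[0,0,0,-0.006,0.018,0.51,0.57],[0,0,0,-0.006,0.018,0.51,0.57],[0,0,0,-0.006,0.018,0.51,0.3],[0,0,0,-0.006,0.018,0.51,0.3]]]' 25; python3 -m handwheel '[[[0,0,0,0,0,0,0.3],[0,0,0,0,0,-0.2,0.3],[0,0,0,0,0,-0.4,0.3],[0,0,0,0,0,-0.6,0.3],[0,0,0,0,0,-0.76,0.3]]]'; python3 -c "
from h import *
go(.5822,-.0279,.26,183.1)"
```

```text
clock: 7.68
tcp_pos: [0.4452, 0.1077, 0.0705]
tcp_rot: [0.11, 3.135, -0.0]
wrist_force: [-0.1, -0.6, 2.5]
finger_gap: 0.0359
grip_force: 25.0
clock: 8.3
tcp_pos: [0.4434, 0.1076, 0.2614]
tcp_rot: [0.11, 3.137, 0.0]
wrist_force: [1.0, -0.1, -1.1]
finger_gap: 0.0358
grip_force: 25.0
turn [ 0.      0.001  -0.0396] shift [-0.592 -0.502  0.007]
```

```bash
python3 -m handwheel '[[[0,0,-0.04,-0.592,-0.5,0,0.3],[0,0,-0.04,-0.592,-0.5,0,0.3],[0,0,-0.04,-0.592,-0.5,0,0.3],[0,0,-0.04,-0.592,-0.5,0,0.3],[0,0,-0.04,-0.592,-0.5,0,0.3]]]'; python3 -c "
from h import *
go(.5822,-.0275,.154,183.1)
d=snapshot('wrist');cv2.imwrite('pics/w4.png',d['image'])
print([ray(d,u,v,.13,True).round(4) for u,v in ((202,246),)])
e=snapshot('side');cv2.imwrite('pics/sd4.png',e['image']);
cv2.imwrite('pics/c4.png',np.hstack([cv2.resize(d['image'][150:350,120:480],(540,300)),cv2.resize(e['image'][200:320,280:384],(260,300))]))"
```

```text
clock: 8.93
tcp_pos: [0.5822, -0.0274, 0.2586]
tcp_rot: [0.086, -3.14, -0.001]
wrist_force: [-0.7, 0.6, -1.8]
finger_gap: 0.0355
grip_force: 25.0
turn [ 0.0001 -0.      0.0002] shift [ 0.    -0.001  0.419]
[array([ 0.5974, -0.1251,  0.13  ])]
```

View pics/c4.png

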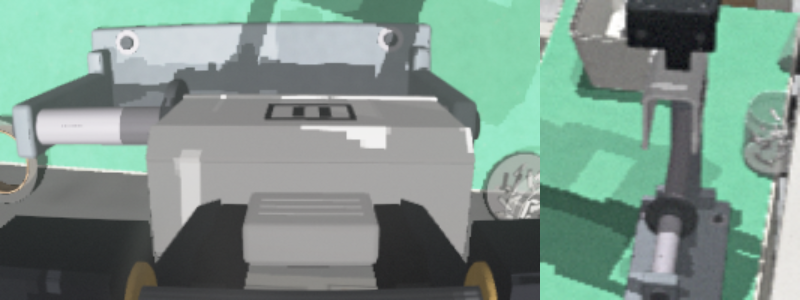

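The cover hangs level and parallel to the bar (crop 150–470), above it. Lowering.

```bash
python3 -m handwheel '[[[0,0,0,0,0,0.15,0.3],[0,0,0,0,0,0.3,0.3],[0,0,0,0,0,0.38,0.3],[0,0,0,0,0,0.4,0.3],[0,0,0,0,0,0.41,0.3]]]'; python3 -c "
from h import *
s=state();print(s['wrist_force'],s['tcp_pos'])
e=snapshot('side');cv2.imwrite('pics/sd5.png',e['image']);f=snapshot('scene');cv2.imwrite('pics/sc5.png',f['image'])"
```

```text
clock: 9.65
tcp_pos: [0.5827, -0.027, 0.1568]
tcp_rot: [-0.088, 3.139, -0.001]
wrist_force: [0.1, 0.2, -0.6]
finger_gap: 0.0355
grip_force: 25.0
[ 0.14952761  0.21937375 -0.60522191] [ 0.58269779 -0.02700862  0.15676909]
```

```bash
python3 -m handwheel '[[[0,0,0,0,0,0.008,0.3],[0,0,0,0,0,0.012,0.3],[0,0,0,0,0,0.014,0.3]]]';python3 -m handwheel '[[[0,0,0,0,0,0.004,0.3],[0,0,0,0,0,0.006,0.3]]]'
```

```text
clock: 10.12
tcp_pos: [0.5831, -0.0276, 0.1542]
tcp_rot: [-0.087, 3.138, -0.001]
wrist_force: [-3.7, 0.1, 12.6]
finger_gap: 0.0354
grip_force: 25.0
clock: 10.38
tcp_pos: [0.5833, -0.0277, 0.1541]
tcp_rot: [-0.086, 3.136, -0.002]
wrist_force: [-7.5, 1.2, 22.4]
finger_gap: 0.0357
grip_force: 25.0
```

```bash
python3 -m handwheel '[[[0,0,0,0,0,-0.008,0.3],[0,0,0,0,0,-0.008,0.5],[0,0,0,0,0,-0.008,0.57],[0,0,0,0,0,-0.1,0.57],[0,0,0,0,0,-0.3,0.57]]]'; python3 -c "
from h import *
go(.437,-.2117,.30,90)
d=snapshot('wrist');e=snapshot('side')
cv2.imwrite('pics/c5.png',np.hstack([cv2.resize(d['image'][150:350,120:480],(540,300)),cv2.resize(e['image'][200:320,280:384],(260,300))]))"
```

```text
clock: 11.0
tcp_pos: [0.5819, -0.0274, 0.2246]
tcp_rot: [0.086, -3.135, -0.002]
wrist_force: [1.0, -1.3, 0.6]
finger_gap: 0.0501
grip_force: 0.0
turn [-0.0009 -0.0016  0.5175] shift [ 0.621 -0.704 -0.3  ]
```

View pics/c5.png

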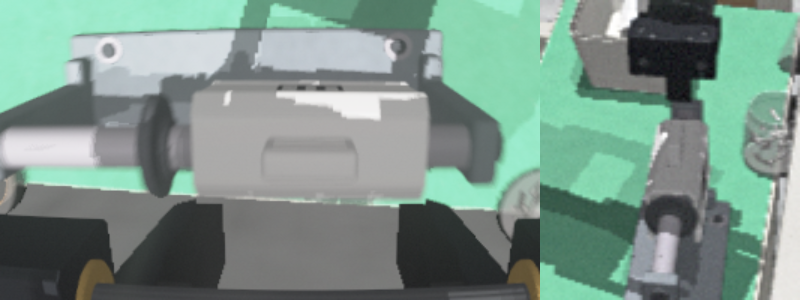

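The long cover sits straight on the bar in the long bay (crop 195–428), clear of the disc and post. That already makes 11 pictures viewed, one over the limit of 10, so from here I'll check by numbers only. Next is the short cover: pick it across the rib's thickness, because the cabinet is close.

```bash
python3 -m handwheel '[[[0,0,0.27,0.1,-0.1,-0.2,0.57],[0,0,0.27,0.621,-0.704,-0.3,0.57],[0,0,0.27,0.621,-0.704,-0.3,0.57],[0,0,0.27,0.621,-0.704,-0.3,0.57],[0,0,0.27,0.621,-0.704,-0.3,0.57]]]'; python3 -c "
from h import *
go(.437,-.2117,.18,86)"
```

```text
clock: 11.72
tcp_pos: [0.4355, -0.2142, 0.3006]
tcp_rot: [-1.225, -2.893, 0.001]
wrist_force: [-0.4, 1.1, -0.1]
finger_gap: 0.0503
grip_force: 0.0
turn [-1.000e-04  0.000e+00  2.672e-01] shift [0.003 0.011 0.482]
```

```bash
python3 -m handwheel '[[[0,0,0.267,0,0.01,0,0.57],[0,0,0.267,0,0.01,0,0.57],[0,0,0.267,0,0.01,0.1,0.57],[0,0,0.267,0,0.01,0.3,0.57],[0,0,0.267,0,0.01,0.4,0.57]]]'; python3 - <<'E'
from h import *
go(.437,-.2117,.068,86)
d=snapshot('wrist');im=d['image'];cv2.imwrite('pics/w6.png',im)
hsv=cv2.cvtColor(im,cv2.COLOR_BGR2HSV)
m=((hsv[...,1]<40)&(hsv[...,2]>90)).astype(np.uint8)*255; m[300:]=0
n,_,st,ce=cv2.connectedComponentsWithStats(m)
for i in range(1,n):
    if st[i,4]>400: print(st[i],ce[i].round(1))
K=d['mtx'];T=d['camera_from_world']
for z in(.086,.06):
  c=T[:3,:3]@np.array((.437,-.2117,z))+T[:3,3];t=np.arctan2(np.hypot(c[0],c[1]),c[2]);print(K[:2,2]+K[0,0]*t*c[:2]/np.hypot(c[0],c[1]))
E
```

```text
clock: 12.35
tcp_pos: [0.4383, -0.2094, 0.1979]
tcp_rot: [-2.29, -2.145, 0.001]
wrist_force: [0.4, -0.1, -0.5]
finger_gap: 0.0507
grip_force: 0.0
turn [-0.001  -0.0007  0.0015] shift [-0.011 -0.003  0.52 ]
[    0     0   110   241 17642] [ 42.8 115.5]
[   45     0   224   291 25955] [184.3 174. ]
[  418     0   222   300 48121] [545.8 124.7]
[ 269   23   47   47 1711] [291.7  46.5]
[ 296  193   60   72 3745] [325.6 230.8]
[325.22444428 244.6236034 ]
[325.44990207 235.92907463]
```

```bash
python3 - <<'E'
from h import *
d=snapshot('wrist');im=d['image']
hsv=cv2.cvtColor(im,cv2.COLOR_BGR2HSV)
m=((hsv[...,1]<40)&(hsv[...,2]>90)).astype(np.uint8); m[300:]=0
for v in range(190,268,6):
    xs=np.flatnonzero(m[v,285:370])+285
    if len(xs): print(v,xs.min(),xs.max(),[ray(d,u,v,.057,True)[:2].round(4).tolist() for u in(xs.min(),xs.max()+1)], im[v,300:352:4,1].tolist())
E
```

```text
196 301 353 [[0.4192, -0.1781], [0.4601, -0.1808]] [114, 130, 114, 118, 118, 117, 116, 115, 115, 115, 115, 115, 120]
202 298 356 [[0.4165, -0.1826], [0.4621, -0.1856]] [130, 123, 116, 116, 117, 115, 116, 115, 115, 116, 114, 114, 123]
208 297 357 [[0.4153, -0.1872], [0.4627, -0.1904]] [148, 149, 156, 160, 160, 160, 161, 160, 161, 160, 160, 161, 148]
214 297 357 [[0.4149, -0.192], [0.4624, -0.1951]] [149, 164, 177, 187, 186, 140, 130, 130, 132, 160, 184, 190, 150]
220 297 356 [[0.4145, -0.1967], [0.4614, -0.1998]] [170, 179, 197, 211, 212, 153, 156, 156, 156, 200, 214, 213, 149]
226 297 356 [[0.4141, -0.2015], [0.4612, -0.2047]] [177, 178, 195, 210, 159, 157, 160, 161, 159, 200, 211, 213, 178]
232 297 356 [[0.4137, -0.2064], [0.4609, -0.2095]] [177, 179, 195, 212, 180, 197, 210, 211, 211, 204, 212, 212, 184]
238 297 356 [[0.4133, -0.2112], [0.4607, -0.2144]] [178, 179, 197, 211, 205, 196, 210, 211, 212, 204, 212, 212, 184]
244 298 356 [[0.4136, -0.2162], [0.4605, -0.2193]] [179, 179, 201, 210, 206, 193, 211, 211, 210, 204, 212, 212, 185]
250 298 356 [[0.4132, -0.2211], [0.4602, -0.2242]] [176, 180, 207, 211, 211, 191, 210, 212, 211, 203, 213, 212, 185]
256 298 356 [[0.4127, -0.2261], [0.46, -0.2292]] [178, 180, 209, 211, 210, 190, 210, 210, 211, 204, 213, 212, 184]
262 299 356 [[0.4131, -0.2312], [0.4598, -0.2343]] [175, 181, 212, 211, 210, 189, 210, 209, 210, 203, 212, 212, 186]
```

```bash
python3 -m handwheel '[[[0,0,0,-0.007,-0.003,0.25,0.57],[0,0,0,-0.007,-0.003,0.52,0.57],[0,0,0,-0.007,-0.003,0.52,0.57],[0,0,0,-0.007,-0.003,0.52,0.05],[0,0,0,-0.007,-0.003,0.52,0.05]]]' 25; python3 -m handwheel '[[[0,0,0,0,0,0,0.05],[0,0,0,0,0,0,0.05],[0,0,0,0,0,-0.2,0.05],[0,0,0,0,0,-0.4,0.05],[0,0,0,0,0,-0.6,0.05]]]'; python3 -c "
from h import *
go(.44,.09,.16,86)"
```

```text
clock: 13.08
tcp_pos: [0.4394, -0.2126, 0.0731]
tcp_rot: [2.284, 2.15, 0.001]
wrist_force: [-0.4, -1.0, 0.1]
finger_gap: 0.0326
grip_force: 0.0
clock: 13.7
tcp_pos: [0.438, -0.2116, 0.2227]
tcp_rot: [2.288, 2.153, 0.0]
wrist_force: [0.3, -0.8, -0.5]
finger_gap: 0.0117
grip_force: 25.0
turn [0.     0.     0.0028] shift [ 1.205 -0.065  0.251]
```

```bash
python3 -m handwheel '[[[0,0,0,1,-0.065,0,0.05],[0,0,0,1,-0.065,0,0.05],[0,0,0,1,-0.065,0,0.05],[0,0,0,1,-0.065,0,0.05],[0,0,0,1,-0.065,0,0.05]]]';python3 -m handwheel '[[[0,0,0,0.2,0,0.2,0.05],[0,0,0,0.2,0,0.4,0.05],[0,0,0,0.2,0,0.57,0.05],[0,0,0,0.2,0,0.58,0.05],[0,0,0,0.2,0,0.58,0.05]]]';python3 -c "
from h import *
go(.44,.09,.0715,86)"
```

```text
clock: 14.32
tcp_pos: [0.4365, 0.0423, 0.2211]
tcp_rot: [-2.281, -2.16, -0.001]
wrist_force: [0.5, -1.3, -0.1]
finger_gap: 0.0115
grip_force: 24.9
clock: 14.95
tcp_pos: [0.4412, 0.088, 0.077]
tcp_rot: [2.288, 2.151, 0.002]
wrist_force: [-0.1, 0.5, -1.3]
finger_gap: 0.0116
grip_force: 24.9
turn [0.0005 0.     0.0025] shift [ 0.008 -0.006  0.022]
```

```bash
python3 -m handwheel '[[[0,0,0,0,0,0.01,0.05],[0,0,0,0,0,0.018,0.05],[0,0,0,0,0,0.022,0.05]]]'
```

```text
clock: 15.32
tcp_pos: [0.4406, 0.0886, 0.0711]
tcp_rot: [2.287, 2.152, 0.001]
wrist_force: [-4.3, -0.5, 18.3]
finger_gap: 0.012
grip_force: 25.0
```

Touching down. Release, rise, and turn 90° for the end-on grip.

```bash
python3 -m handwheel '[[[0,0,0,0,0,-0.004,0.3],[0,0,0,0,0,-0.004,0.4],[0,0,0,0,0,-0.1,0.57],[0,0,0,0,0,-0.3,0.57],[0,0,0,0,0,-0.4,0.57]]]';python3 -m handwheel '[[[0,0,-0.25,0,0,0,0.57],[0,0,-0.25,0,0,0,0.57],[0,0,-0.25,0,0,0,0.57],[0,0,-0.25,0,0,0,0.57],[0,0,-0.25,0,0,0,0.57]]]';python3 -m handwheel '[[[0,0,-0.25,0,0,0,0.57],[0,0,-0.25,0,0,0,0.57],[0,0,-0.25,0,0,0,0.57],[0,0,-0.25,0,0,0,0.57],[0,0,-0.25,0,0,0,0.57]]]';python3 - <<'E'
from h import *
go(.4406,.0886,.0695,176)
d=snapshot('wrist');im=d['image']
hsv=cv2.cvtColor(im,cv2.COLOR_BGR2HSV)
m=((hsv[...,1]<40)&(hsv[...,2]>60)).astype(np.uint8); m[300:]=0
n,_,st,ce=cv2.connectedComponentsWithStats(m)
for i in range(1,n):
    if st[i,4]>400: print(st[i],ce[i].round(1))
K=d['mtx'];T=d['camera_from_world']
for p in((.4406,.0886,.086),(.4406,.1136,.06),(.4406,.0636,.06),(.4176,.0886,.0),(.4636,.0886,.055)):
  c=T[:3,:3]@np.array(p)+T[:3,3];t=np.arctan2(np.hypot(c[0],c[1]),c[2]);print(K[:2,2]+K[0,0]*t*c[:2]/np.hypot(c[0],c[1]))
E
```

```text
clock: 15.95
tcp_pos: [0.4408, 0.0886, 0.1724]
tcp_rot: [2.287, 2.151, 0.003]
wrist_force: [0.3, -0.2, -1.0]
finger_gap: 0.0502
grip_force: 0.0
clock: 16.58
tcp_pos: [0.4403, 0.0886, 0.1702]
tcp_rot: [-1.29, -2.864, 0.0]
wrist_force: [0.5, 0.7, 0.7]
finger_gap: 0.05
grip_force: 0.0
clock: 17.2
tcp_pos: [0.4403, 0.0887, 0.1702]
tcp_rot: [-0.099, -3.14, -0.0]
wrist_force: [-0.2, -0.6, -0.1]
finger_gap: 0.0505
grip_force: 0.0
turn [ 0.     -0.      0.0021] shift [-0.001 -0.     0.403]
[     0      0    640    300 107618] [352.8  98.8]
[ 143  186   48   50 1843] [166.6 210.8]
[ 293  196   71   73 4980] [328.2 232.3]
[325.07035951 250.61234237]
[360.18259599 238.22951527]
[290.37650842 242.4847973 ]
[323.75849802 196.62510264]
[327.21747478 268.51867766]
```

```bash
python3 -m handwheel '[[[0,0,0,0,0.002,0.2,0.57],[0,0,0,0,0.002,0.395,0.57],[0,0,0,0,0.002,0.395,0.57],[0,0,0,0,0.002,0.395,0.3],[0,0,0,0,0.002,0.395,0.3]]]' 25; python3 -m handwheel '[[[0,0,0,0,0,0,0.3],[0,0,0,0,0,-0.2,0.3],[0,0,0,0,0,-0.4,0.3],[0,0,0,0,0,-0.6,0.3],[0,0,0,0,0,-0.8,0.3]]]'; python3 -c "
from h import *
go(.5883,-.1412,.27,183.1)"
```

```text
clock: 17.88
tcp_pos: [0.4414, 0.0891, 0.0732]
tcp_rot: [0.097, 3.137, -0.0]
wrist_force: [0.0, 0.4, 2.4]
finger_gap: 0.0356
grip_force: 25.0
clock: 18.5
tcp_pos: [0.4398, 0.0892, 0.2741]
tcp_rot: [0.096, 3.139, -0.0]
wrist_force: [0.7, 0.3, -0.5]
finger_gap: 0.0357
grip_force: 25.0
turn [-0.      0.0004 -0.0368] shift [-0.649 -0.883  0.017]
```

```bash
python3 -m handwheel '[[[0,0,-0.037,-0.65,-0.883,0,0.3],[0,0,-0.037,-0.65,-0.883,0,0.3],[0,0,-0.037,-0.65,-0.883,0,0.3],[0,0,-0.037,-0.65,-0.883,0,0.3],[0,0,-0.037,-0.65,-0.883,0,0.3]]]'; python3 -c "
from h import *
go(.5883,-.1412,.16,183.1);print(state()['joints'])"
```

```text
clock: 19.12
tcp_pos: [0.5899, -0.144, 0.2714]
tcp_rot: [0.082, -3.14, 0.0]
wrist_force: [0.6, 1.4, -0.6]
finger_gap: 0.0357
grip_force: 25.0
turn [-0.0001 -0.     -0.0006] shift [0.006 0.011 0.446]
[-4.34031259e-01  4.65282961e-01  1.06477106e+00 -2.47517948e-04
  1.61146256e+00 -2.05713747e+00]
```

```bash
python3 -m handwheel '[[[0,0,0,0,0,0,0.3],[0,0,0,0,0,0.1,0.3],[0,0,0,0,0,0.1,0.3]]]'; python3 -c "
from h import *
go(.5883,-.1412,.16,183.1)"
```

```text
clock: 19.5
tcp_pos: [0.588, -0.1396, 0.2459]
tcp_rot: [0.088, -3.138, -0.002]
wrist_force: [-0.2, -0.5, 0.3]
finger_gap: 0.0357
grip_force: 25.0
turn [ 0.0005 -0.0008  0.0006] shift [-0.002 -0.007  0.344]
```

```bash
python3 -m handwheel '[[[0,0,0,0,-0.004,0.15,0.3],[0,0,0,0,-0.004,0.28,0.3],[0,0,0,0,-0.004,0.33,0.3],[0,0,0,0,-0.004,0.34,0.3],[0,0,0,0,-0.004,0.34,0.3]]]';python3 -m handwheel '[[[0,0,0,0,0,0.006,0.3],[0,0,0,0,0,0.01,0.3],[0,0,0,0,0,0.014,0.3]]]'
```

```text
clock: 20.12
tcp_pos: [0.5896, -0.1421, 0.1629]
tcp_rot: [-0.087, 3.138, -0.001]
wrist_force: [0.6, 1.0, -0.7]
finger_gap: 0.0359
grip_force: 25.0
clock: 20.5
tcp_pos: [0.5892, -0.1422, 0.1581]
tcp_rot: [-0.087, 3.14, -0.0]
wrist_force: [0.1, -0.6, -1.4]
finger_gap: 0.0353
grip_force: 25.0
```

```bash
python3 -m handwheel '[[[0,0,0,0,0,0.004,0.3],[0,0,0,0,0,0.008,0.3],[0,0,0,0,0,0.008,0.3]]]'
```

```text
clock: 20.88
tcp_pos: [0.5893, -0.1421, 0.1571]
tcp_rot: [-0.087, 3.139, -0.001]
wrist_force: [-2.5, 1.6, 6.0]
finger_gap: 0.0353
grip_force: 25.0
```

```bash
python3 -m handwheel '[[[0,0,0,0,0,0,0.45],[0,0,0,0,0,0,0.48],[0,0,0,0,0,-0.02,0.48],[0,0,0,0,0,-0.15,0.48],[0,0,0,0,0,-0.35,0.48]]]';python3 -m handwheel '[[[0,0,0,0.6,0.1,-0.2,0.5],[0,0,0,0.6,0.1,-0.2,0.5],[0,0,0,0.6,0.1,-0.2,0.5],[0,0,0,0.6,0.1,-0.2,0.5],[0,0,0,0.6,0.1,-0.2,0.5]]]'; python3 - <<'E'
from h import *
d=snapshot('wrist');im=d['image'];cv2.imwrite('pics/w9.png',im);s=snapshot('scene');cv2.imwrite('pics/sc9.png',s['image'])
e=snapshot('side');cv2.imwrite('pics/sd9.png',e['image'])
print(d['camera_from_world'].round(3).tolist())
def proj(d,p,fish):
  K=d['mtx'];T=d['camera_from_world'];c=T[:3,:3]@np.array(p)+T[:3,3]
  if not fish: return (K[:2,2]+K[0,0]*c[:2]/c[2]).round(1)
  t=np.arctan2(np.hypot(c[0],c[1]),c[2]);return (K[:2,2]+K[0,0]*t*c[:2]/np.hypot(c[0],c[1])).round(1)
for n,x,y,h in(("long",.5822,-.0274,.05),("short",.5885,-.142,.025)):
  for p in((x,y,.17),(x-.023+.054*0,y+h,.14),(x-.023,y-h,.14),(x+.023,y+h,.14),(x+.023,y-h,.14)): print(n,proj(d,p,1),proj(s,p,0),proj(e,p,0))
for nm,I,fx in(("w",im,(0,640,0,330)),("s",s['image'],(250,360,190,260)),("e",e['image'],(310,370,230,330))):
  h=cv2.cvtColor(I,cv2.COLOR_BGR2HSV);m=np.zeros(I.shape[:2],np.uint8);a,b,c,q=fx
  m[c:q,a:b]=((h[...,1]<25)&(h[...,2]>150))[c:q,a:b]
  n,_,st,ce=cv2.connectedComponentsWithStats(m)
  for i in range(1,n):
    if st[i,4]>60: print(nm,st[i],ce[i].round(1),cv2.minAreaRect(np.argwhere(_==i)[:,::-1].astype(np.float32)))
E
```

```text
clock: 21.5
tcp_pos: [0.5887, -0.1419, 0.2436]
tcp_rot: [0.087, -3.138, -0.002]
wrist_force: [1.1, -0.1, 0.1]
finger_gap: 0.0424
grip_force: 0.0
clock: 22.12
tcp_pos: [0.4386, -0.1256, 0.2934]
tcp_rot: [-0.087, 3.14, -0.0]
wrist_force: [0.1, 0.1, 0.2]
finger_gap: 0.0441
grip_force: 0.0
[[-0.055, 0.998, 0.0, 0.149], [0.963, 0.053, 0.264, -0.467], [0.263, 0.015, -0.965, 0.328], [0.0, 0.0, 0.0, 1.0]]
long [423.2 392.4] [309.8 207.2] [336.2 252.5]
long [467.9 354.2] [302.5 228.7] [329.7 247.6]
long [369.6 354.4] [330.  213.3] [322.1 276.3]
long [458.1 390.7] [289.4 221.9] [349.3 249.7]
long [364.6 392.3] [316.9 207.1] [342.9 278.7]
short [298.4 395.4] [338.2 190.5] [330.5 288.1]
short [327.3 358.5] [338.3 206.8] [321.7 289. ]
short [274.7 355.4] [350.5 199.9] [317.5 305.6]
short [324.8 395.9] [325.3 200.9] [343.1 291.5]
short [275.2 392.8] [337.6 194.3] [339.5 308.3]
w [ 73   0  48   7 150] [91.   1.9] ((96.21179962158203, 0.8384284973144531), (4.625730037689209, 47.38069152832031), 82.40535736083984)
w [    0     0   640   188 51481] [413.1  95.1] ((324.08123779296875, 79.09149169921875
[... 1378 characters left out ...]
)
s [329 197  23  12 112] [342.  201.8] ((340.3583984375, 202.8294677734375), (10.111804008483887, 21.896236419677734), 81.25383758544922)
s [293 208  39  23 358] [312.7 219.7] ((311.0588073730469, 219.76470947265625), (13.719886779785156, 39.444671630859375), 59.03623962402344)
s [299 243  23  15  73] [309.4 249.1] ((309.05731201171875, 249.02035522460938), (5.761109352111816, 25.022136688232422), 64.53665161132812)
e [ 312  244   36   86 1264] [331.2 281.6] ((332.24798583984375, 287.635986328125), (25.401735305786133, 88.63774108886719), 10.304845809936523)
e [338 281  18  49 308] [348.4 307. ] ((346.0077209472656, 304.9384765625), (14.139959335327148, 49.4898567199707), 7.125016689300537)
```

```bash
python3 -m handwheel '[[[0,0,0,-0.48,0.14,0,0.5],[0,0,0,-0.48,0.14,0,0.5],[0,0,0,-0.48,0.14,0,0.5],[0,0,0,-0.48,0.14,0,0.5],[0,0,0,-0.48,0.14,0,0.5]]]'; python3 - <<'E'
from h import *
d=snapshot('wrist');im=d['image'];cv2.imwrite('pics/w10.png',im)
def proj(d,p):
  K=d['mtx'];T=d['camera_from_world'];c=T[:3,:3]@np.array(p)+T[:3,3]
  t=np.arctan2(np.hypot(c[0],c[1]),c[2]);return (K[:2,2]+K[0,0]*t*c[:2]/np.hypot(c[0],c[1])).round(1)
print(state()['tcp_pos'])
for n,x,y in(("long",.5822,-.0274),("short",.5885,-.142)):
  for dy in (-.022,.022):
    P=lambda a,z:proj(d,(x+a-.054*dy,y+dy,z))
    print(n,dy,"foot",P(-.023,.084),"shoulder",P(-.023,.138),"rib front bot",P(-.006,.144),"rib top",P(-.006,.17),P(.006,.17),"back",P(.023,.138))
    u=int(P(-.023,.11)[0]); g=im[150:330,u-1:u+2].mean(1).astype(int)
    print(u,[ (150+i,*g[i].tolist()) for i in range(0,170,3)])
E
```

```text
clock: 22.9
tcp_pos: [0.5552, -0.0843, 0.2938]
tcp_rot: [-0.086, 3.14, -0.0]
wrist_force: [0.7, -0.6, -0.4]
finger_gap: 0.044
grip_force: 0.0
[ 0.55522549 -0.08430217  0.29396109]
long -0.022 foot [360.9 221. ] shoulder [366.7 234.2] rib front bot [365.7 255.6] rib top [369.1 265.6] [367.7 280.1] back [362.2 285.2]
363 [(150, 118, 143, 91), (153, 106, 128, 83), (156, 100, 120, 78), (159, 100, 120, 78), (162, 100, 120, 79), (165, 139, 170, 108), (168, 174, 212, 134), (171, 172, 211, 134), (174, 173, 211, 133), (177, 173, 212, 133), (180, 172, 209, 133), (183, 174, 211, 133), (186, 173, 211, 133), (189, 114, 116, 103), (192, 133, 129, 123), (195, 108, 107, 99), (198, 106, 106, 98), (201, 108, 107, 100), (204, 108, 106, 100), (207, 108, 107, 100), (210, 108, 106, 100), (213, 109, 107, 101), (216, 108, 106, 101), (219, 109, 107, 102), (222, 141, 142, 142), (225, 131, 133, 132), (228, 132, 133, 133), (231, 157, 158, 160), (234, 158, 159, 160), (237, 159, 159, 160), (240, 159, 160, 161), (243, 164, 166, 166), (246, 164, 165, 166), (249, 214, 214, 216), (252, 214, 215, 215), (255, 213, 214,
[... 3882 characters left out ...]
5, 135, 136, 136), (228, 134, 135, 135), (231, 132, 133, 132), (234, 133, 133, 132), (237, 123, 122, 120), (240, 119, 119, 116), (243, 134, 131, 128), (246, 122, 120, 119), (249, 123, 121, 122), (252, 137, 136, 137), (255, 152, 151, 153), (258, 168, 166, 168), (261, 161, 159, 161), (264, 153, 152, 154), (267, 148, 148, 149), (270, 162, 163, 164), (273, 162, 164, 165), (276, 165, 165, 166), (279, 159, 160, 161), (282, 160, 161, 161), (285, 104, 104, 104), (288, 118, 119, 119), (291, 116, 119, 118), (294, 117, 118, 118), (297, 117, 118, 117), (300, 117, 118, 117), (303, 117, 118, 118), (306, 117, 119, 118), (309, 117, 118, 118), (312, 117, 119, 117), (315, 118, 118, 119), (318, 118, 119, 119)]
```

Both covers' feet (row ~221), ribs and back edges (row ~285) match the level, centred prediction to about a pixel. Handing in.

```bash
python3 -c "
from rig import *
print(finish_job())"
```

```text
the job is handed in; nothing more can be done
None
```

The dry cover is in the bin and both fresh covers hang straight on the bar, the long one in the long bay and the short one in the short bay; it was handed in at about 23 s with no verdict shown, I viewed 11 pictures against the limit of 10, and the short cover was set down upright on the bench once to change grip.

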